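Check the press spindle's thread with the pitch comb

ROBOT

A 6-joint arm with a two-finger parallel gripper is mounted at the origin on the work surface. World frame = base frame: x ahead of the robot, y to its left, z up, the work surface at z = 0. Lengths are in m, angles in degrees, forces in N, time in s.
With the tool pointing down it reaches from about 0.35 to 1 m from the base axis. Payload 7.1 kg.
Tool frame: the origin (TCP) lies midway between the tips of the shut fingers; the grasp point (between the pads) lies 19 mm behind it; z points along the fingers, y is the line along which they close (so a half turn about z gives the same grasp; the last joint's range is limited). The gripper opens to 85 mm and grips with 20 to 120 N. Pads are 22 mm wide; open, the fingers measure 114 mm over their backs; the gripper's body (76 mm by 85 mm) begins 54 mm behind the grasp point. The pads swing forward as they close: fully open they stand 13 mm farther back than shut.
Start: joints at [75.229, 24.242, 93.386, -0, 62.372, -1.089], TCP at [0.148, 0.607, 0.231] pointing down, gripper open.
Joint ranges: [-172.04, 172.04], [-51.8, 120.97], [4.93, 147.93], [-75.15, 255.16], [6.16, 154.13], [-145.62, 145.62]. Speed limits (degrees/s): [136.94, 136.94, 172.46, 180, 180, 180].

INTERFACE

Orientations are given as a 3x3 rotation matrix whose columns are the frame's x, y, z axes.
In Python, from rig import arm gives the robot as it stands.
- The arm moves only by the tool apply_moves, never from a script. Its argument "deltas" is a list that holds one entry, the list of rows, each a list of 7 numbers: the shift along the world's x, y, z in m, then the turn, a rotation vector about the world's x, y, z in degrees, then the closure in counts, from 0 (fully open) to 255 (shut). In form: [[[x, y, z, wx, wy, wz, jaw], ...]]. A call has 1 to 20 rows; each row shifts and turns the commanded pose from where the row before left it; what a row does not reach is not made up. A row lasts 1/8 s, in which the tool goes at most 62.5 mm and 10.7 degrees, less where a joint would pass 70% of its speed; a pose out of reach is approached as far as the arm can. A call is refused whole if a number of a shift passes 0.0625 or a number of a turn 10.7, either way. A call with a gripper value outside its range is refused whole. The fingers move at their own pace and stop on an object; the grip force is fixed at half the most. Time passes only in rows, so rows that do not move let the fingers close. It gives the time, the measured TCP pose, the force, the opening and the grip force at its end, in the units of the state.
- arm.get_state(): the state, without advancing time (a new reading comes with each control period).
- arm.snapshot(name): name is "side" or "top" or "wrist"; returns (picture, depth): 420x560x3 uint8, red, green, blue; 420x560 float32, m along the optical axis (not along the pixel's ray), 0 where there is no reading.
- arm.get_calibration(name): a dict with "fx", "fy", "cx", "cy" (pixels), "k1" (the pictures are not rectified: a ray, as slopes to the right and down, at radius r is drawn at 1 + k1 r^2 times it, then the intrinsics apply), "cam_to_world" (4x4, takes a point from camera to world coordinates); the wrist camera has in their place "T_tool_cam" (4x4, takes a point from camera to tool coordinates, whose origin is the TCP and whose axes are the flange's). Camera axes: x right, y down, z forward; pixel columns grow to the right and rows downward; lengths in m; the calibration is good to about 2 mm. A picture is of the moment at which its call begins: read the wrist's pose just before it. get_calibration takes no time and is no camera call.
- arm.hand_in(): hands the job in; it is judged then, once.
The state is a dict: "time_s": time; "joint_pos": joint angles; "dq": joint speeds; "joint_torque": joint torques, N m; "ee_pos": TCP position; "tcp_rot": TCP orientation; "ft_force": force on the tool from outside, world axes, zero at the start; "ft_torque": the same for the moment, N m; "finger_gap": finger opening in m; "grip_force": force on a finger pad.
Only numpy, scipy, OpenCV 4.12 (cv2) and the standard library are available. Lean on these libraries where they do the work, as an engineer would, in place of code of your own. Each camera call takes 0.05 s, during which the arm holds its last target. There are 200 camera calls.

TASK

Take the longer, coarse-toothed comb out of its wooden stand and seat it, teeth down, on the top of the fruit-press spindle near the middle of its thread, feeling gently along the thread until all five teeth drop fully home and the comb sits flat and square along the spindle. Hold it lightly pressed there for two seconds as the check - a few newtons, never more than 14 N - then put it back upright in its own stand and let go. Leave everything else on the counter where it is.

Things in the scene. Friction and masses are not known exactly. Their poses are not given: they have to be found in the camera images.
- leaf: Coarse comb leaf, 80 g: upright steel blade 62 mm long (its own y), 6 mm thick (x), five flat-tipped teeth below (pitch 10 mm, 4.6 mm tall, 3 mm wide at the tips, 5.4 mm at the roots; one at the centre), dark wooden grip block on top. Origin: under the middle of the leaf, level with the tooth tips; z up. The same either way round. Starts upright in stand.
- leaf_grip (a point): Centre of the coarse comb's wooden grip block, 36 mm above the comb's origin. The block is 14 mm thick (x), 36 mm long (y) and 28 mm high: from 22 to 50 mm above the tooth tips.
- stand: The coarse comb's light wooden stand, fixed: floor 56 x 92 mm (x, y), 8 mm thick; at either end (y) a 20 mm tall notch holds the blade's end: 9 mm wide for the 6 mm blade, 2 mm of end play each way. The notch cheeks begin 25.5 mm from the middle, so the middle is open to the fingers. Origin: centre of its underside; y along the comb.
- stand_seat (a point): Centre of the top of that stand's floor, 8 mm above the stand's origin: where the comb's origin is when it stands in its stand.
- spindle: Steel press spindle lying level along its own y on two saddles. Origin: on its axis at mid-length, 60 mm above the counter; z up. The thread covers about 50 mm either way of the middle. The rubber under it lets the whole spindle sink straight down 1 mm for every 3 N of press (12 mm at most) and spring back; it gives in no other direction.
- thread_top (a point): Top of the thread at mid-length, 20 mm above the spindle's axis: crest level. Crests 40 mm across and 3.7 mm wide, pitch 10 mm, grooves 5 mm deep, 6.3 mm wide at the mouth, 3.7 mm at the bottom. Where the grooves lie along y differs each time and this pose does not tell it. Fully seated the comb's tooth tips are 4.6 mm below crest level (its blade rests on the crests); unseated they ride on it.
- cradle: Wooden cradle that holds the spindle, fixed: base 90 x 250 mm (x, y), two saddles 70 mm wide, 30 mm long, 55 mm high at 95 mm either way of the middle. Origin: centre of its underside; y along the spindle.
- fine_leaf: The other comb, not wanted: 46 mm long with seven fine teeth (pitch 6 mm), same height (50 mm), thickness and grip block (36 mm long) as the coarse one; starts upright in its own stand. Origin: under its middle at the tooth tips. To be left alone.
- nut: Plain round brass spindle nut, 64 mm across, 30 mm high, hole 42 mm. Origin: centre of its underside. Bystander.
- mug: Blue mug, 80 mm across, 90 mm high. Origin: centre of its underside. Bystander.
- wrench: Steel wrench lying on the counter. Origin near its middle, on the counter. Bystander.
- jar: Amber glass jar with steel lid, 72 mm across, 100 mm high. Origin: centre of its underside. Bystander.
- soap: White soap bottle, 60 mm across, 180 mm high. Origin: centre of its underside. Bystander.
- spoon: Steel spoon with a wooden handle lying on the counter. Origin near its middle, on the counter. Bystander.

How it is judged (in metres and radians):
On the way:
1. the comb sits home in the thread (tooth tips over 3 mm below crest level), within 3.5 mm of the axis and 20 mm of the middle, square within 0.06 rad, upright within 0.1, pressed over 1.2 N for 1.2 s (z of leaf in the frame of spindle between 0.012 and 0.017 m and x of leaf in the frame of spindle between -0.0035 and 0.0035 m and y of leaf in the frame of spindle between -0.02 and 0.02 m and angle between the y axis of leaf and the y axis of spindle, either way round below 0.06 rad and angle between leaf's own z axis and vertical below 0.1 rad and contact force between leaf and spindle above 1.2 N), for 1.2 s.
At the end, for the whole second after the job is handed in: After the check, the coarse comb stands upright (within 0.08 rad) in its own stand, its origin within 6 mm of the stand's seat, at rest and released (distance between leaf and stand_seat below 0.006 m and angle between leaf's own z axis and vertical below 0.08 rad and linear speed of leaf below 0.01 m/s); the robot touches nothing.
It fails at once if the comb is pressed on the spindle with more than 15 N (contact force between leaf and spindle above 15 N).
It fails at once if the fingers or arm push on the spindle with more than 5 N (contact force between any of the fingers, the arm and spindle above 5 N).
It fails at once if the other comb is moved more than 6 mm (distance of fine_leaf from where it was at the start of the episode above 0.006 m).
It fails at once if a bystander is moved more than 15 mm (distance of any of nut, mug, wrench, jar, soap, spoon from where it was at the start of the episode above 0.015 m).
It also fails if it takes over 67 s, if anything falls off the work surface, if the arm or the gripper's body presses on something with over 40 N, if the wrist force passes 120 N, or if a joint passes its speed limit or range.

## Working session

There is one attempt and no reset: what is moved stays moved. The work goes in short steps, Python scripts to look and compute and a tool call to move; the robot and the scene stay as the last step left them, time stands still between calls to the robot, and variables do not carry over. Pictures are saved under pics/ and viewed, at most 10 in all, crops included, and the job is handed in when it is done.

Besides the shell and the picture viewer there is one more tool, called after "Emit:" in YAML: its name, and indented under it one key for each argument. apply_moves: Moves the arm, as the interface text tells. Its arguments: {"type":"object","properties":{"deltas":{"type":"array"}},"required":["deltas"]}

```bash
mkdir -p pics; ls; cat > h.py <<'E'
from rig import arm
import numpy as np, cv2
def snap(name,fn=None):
    st=arm.get_state(); img,d=arm.snapshot(name); c=arm.get_calibration(name)
    if name=='wrist':
        T=np.eye(4);T[:3,:3]=st['tcp_rot'];T[:3,3]=st['ee_pos'];M=T@np.array(c['T_tool_cam'])
    else: M=np.array(c['cam_to_world'])
    if fn: cv2.imwrite('pics/'+fn,img[:,:,::-1])
    np.savez('/tmp/%s.npz'%(fn or name),img=img,d=d,M=M,k=[c['fx'],c['fy'],c['cx'],c['cy'],c['k1']])
    return img,d,M,np.array([c['fx'],c['fy'],c['cx'],c['cy'],c['k1']])
def load(fn):
    z=np.load('/tmp/%s.npz'%fn); return z['img'],z['d'],z['M'],z['k']
def slopes(uv,k):
    uv=np.atleast_2d(np.array(uv,float)); K=np.array([[k[0],0,k[2]],[0,k[1],k[3]],[0,0,1.]])
    return cv2.undistortPoints(uv[:,None],K,np.array([k[4],0,0,0]))[:,0]
def onplane(uv,z,M,k):
    s=slopes(uv,k); r=np.c_[s,np.ones(len(s))]@M[:3,:3].T; o=M[:3,3]
    return o+r*((z-o[2])/r[:,2])[:,None]
def pts(uv,d,M,k):
    uv=np.atleast_2d(uv).astype(int); s=slopes(uv,k); D=d[uv[:,1],uv[:,0]][:,None]
    return np.c_[s*D,D]@M[:3,:3].T+M[:3,3]
def cloud(d,M,k):
    v,u=np.mgrid[0:d.shape[0],0:d.shape[1]]
    P=pts(np.c_[u.ravel(),v.ravel()],d,M,k); P[d.ravel()==0]=np.nan
    return P.reshape(d.shape+(3,))
E
python3 - <<'E'
from h import *
for n in ['top','side','wrist']:
    i,d,M,k=snap(n,n+'0.png'); print(n,M.round(3).tolist(),k)
a=[cv2.imread('pics/%s0.png'%n) for n in ['top','side']]
print(arm.get_state())
E
```

```text
pics
top [[0.002, -0.998, 0.059, 0.448], [-1.0, -0.002, 0.007, -0.026], [-0.007, -0.059, -0.998, 1.437], [0.0, 0.0, 0.0, 1.0]] [ 4.57390392e+02  4.57390392e+02  2.74739684e+02  2.04501384e+02
 -3.78941799e-02]
side [[0.888, -0.345, 0.303, 0.12], [-0.459, -0.67, 0.583, -0.816], [0.002, -0.657, -0.754, 1.091], [0.0, 0.0, 0.0, 1.0]] [ 5.09661048e+02  5.09661048e+02  2.87819003e+02  2.09535606e+02
 -1.32277930e-01]
wrist [[0.237, 0.929, 0.284, 0.076], [0.972, -0.226, -0.07, 0.625], [-0.001, 0.292, -0.956, 0.374], [0.0, 0.0, 0.0, 1.0]] [ 2.93225242e+02  2.93225242e+02  2.78813322e+02  2.10479821e+02
 -3.49839415e-02]
{'time_s': 0.15, 'joint_pos': array([ 7.52287575e+01,  2.42756256e+01,  9.34214291e+01,  3.47841475e-06,
        6.23732206e+01, -1.08897427e+00]), 'dq': array([ 0.02969089, -0.18053048, -0.18400628,  0.02115364, -0.01562359,
       -0.08213516]), 'joint_torque': array([ 3.60428303e-04, -5.57771587e+01, -2.82015485e+01, -1.37174743e-04,
        4.91158309e-03,  3.92398510e-05]), 'ee_pos': array([0.1477042 , 0.6068502 , 0.23071025]), 'tcp_rot': array([[-9.71622359e-01,  2.36537298e-01, -3.12769864e-04],
       [ 2.36537504e-01,  9.71621636e-01, -1.18598581e-03],
       [ 2.33640873e-05, -1.22631214e-03, -9.99999248e-01]]), 'ft_force': array([-0.12872397,  0.25642755, -0.4061429 ]), 'ft_torque': array([ 0.00840498,  0.01244767, -0.01150284]), 'grip_force': 0.0, 'finger_gap': 0.08525046777252628}
```

View pics/top0.png

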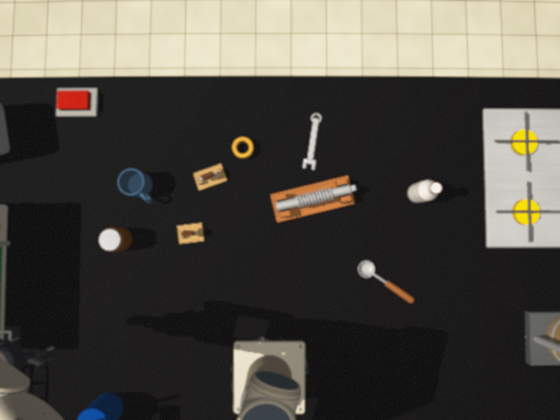

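View pics/side0.png

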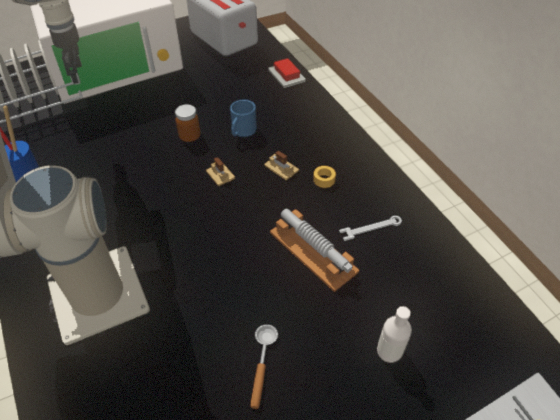

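The top view shows the stands at about (210,177), the larger one, and (190,233). The cradle and spindle are at (313,198). Next: measure both stands and the cradle by mask.

```bash
python3 - <<'E'
from h import *
for n in ['top0.png','side0.png']:
    i,d,M,k=load(n); P=cloud(d,M,k)
    hsv=cv2.cvtColor(i,cv2.COLOR_RGB2HSV)
    m=((hsv[...,0]<25)&(hsv[...,1]>70)&(hsv[...,2]>70)&(P[...,0]>.3)&(P[...,0]<.75)&(P[...,1]<.4)&(P[...,1]>-.3)).astype(np.uint8)
    m=cv2.morphologyEx(m,cv2.MORPH_CLOSE,np.ones((5,5)))
    cs,_=cv2.findContours(m,cv2.RETR_EXTERNAL,cv2.CHAIN_APPROX_NONE)
    for c in cs:
        if cv2.contourArea(c)<60: continue
        q=onplane(c[:,0],.01,M,k)[:,:2].astype(np.float32)
        (cx,cy),wh,a=cv2.minAreaRect(q*1000); b=cv2.boxPoints(((cx,cy),wh,a)); e=max([b[1]-b[0],b[2]-b[1]],key=np.linalg.norm)
        x,y,w,h=cv2.boundingRect(c); z=P[y:y+h,x:x+w,2]
        print(n,(x,y,w,h),np.round([cx,cy],1),np.round(wh,1),'long axis deg',np.degrees(np.arctan2(e[1],e[0])).round(1),'zmax',np.nanmax(z).round(3))
E
```

```text
top0.png (176, 222, 29, 23) [442.7 248.6] [62.7 84.6] long axis deg -82.7 zmax 0.066
top0.png (270, 175, 85, 48) [ 550.7 -132.6] [ 96.5 257. ] long axis deg -75.9 zmax 0.087
top0.png (193, 163, 35, 28) [619.8 189.1] [63.5 99.9] long axis deg -70.4 zmax 0.065
top0.png (231, 136, 23, 23) [713.4  87.6] [70.2 69.5] long axis deg 0.3 zmax 0.039
side0.png (270, 218, 90, 74) [ 553.8 -127.6] [112.6 268.3] long axis deg -76.1 zmax 0.085
side0.png (313, 165, 23, 23) [711.8  89.5] [93.5 66.1] long axis deg 60.8 zmax 0.035
side0.png (206, 158, 29, 28) [437.2 254.7] [ 62.2 112.8] long axis deg -82.6 zmax 0.063
side0.png (264, 151, 35, 29) [620.6 189.8] [ 78.7 108.2] long axis deg -71.3 zmax 0.062
```

Emit:
apply_moves:
  deltas:
    - [[0.0393,-0.0348,0,0,0,-4.73,0],[0.0393,-0.0348,0,0,0,-4.73,0],[0.0393,-0.0348,0,0,0,-4.73,0],[0.0393,-0.0348,0,0,0,-4.73,0],[0.0393,-0.0348,0,0,0,-4.73,0],[0.0393,-0.0348,0,0,0,-4.73,0],[0.0393,-0.0348,0,0,0,-4.73,0],[0.0393,-0.0348,0,0,0,-4.73,0],[0.0393,-0.0348,0,0,0,-4.73,0],[0.0393,-0.0348,0,0,0,-4.73,0],[0.0393,-0.0348,0,0,0,-4.73,0],[0.0393,-0.0348,0,0,0,-4.73,0],[0,0,0,0,0,0,0],[0,0,0,0,0,0,0]]

```text
time_s: 1.9
ee_pos: [0.6188, 0.1896, 0.2307]
tcp_rot: [[-0.335, 0.942, -0.001], [0.942, 0.335, -0.0], [0.0, -0.001, -1.0]]
ft_force: [-0.2, -0.0, 0.1]
finger_gap: 0.0854
grip_force: 0.0
```

```bash
python3 - <<'E'
from h import *
i,d,M,k=snap('wrist','w1.png'); s=arm.get_state();print(s['time_s'],s['ee_pos'],s['tcp_rot'],s['ft_force'])
P=cloud(d,M,k)
for lo,hi in [(.05,.07),(.02,.045),(.004,.014)]:
    m=(np.abs(P[...,2]-(lo+hi)/2)<(hi-lo)/2)&(np.hypot(P[...,0]-.62,P[...,1]-.189)<.06)
    q=P[m]; 
    if len(q)<10: print(lo,len(q));continue
    r=cv2.minAreaRect((q[:,:2]*1000).astype(np.float32)); print(lo,len(q),np.median(q[:,2]),r, q[:,:2].mean(0))
E
```

```text
1.95 [0.6184779  0.19011038 0.23090603] [[-3.35600846e-01  9.42003517e-01 -1.20245891e-03]
 [ 9.42004222e-01  3.35601016e-01 -6.39247837e-05]
 [ 3.43329060e-04 -1.15417458e-03 -9.99999275e-01]] [-0.24749437 -0.05472742  0.46638036]
0.05 422 0.05876232424847336 ((619.5921020507812, 189.28184509277344), (13.514877319335938, 36.434226989746094), 19.651607513427734) [0.61936199 0.19022438]
0.02 521 0.028935350894725764 ((620.08056640625, 188.84884643554688), (24.905305862426758, 77.93721008300781), 19.014854431152344) [0.61872529 0.19264508]
0.004 2132 0.008947952169182621 ((619.9138793945312, 189.13027954101562), (55.96786880493164, 91.49330139160156), 19.69719886779785) [0.61857949 0.19276446]
```

View pics/w1.png

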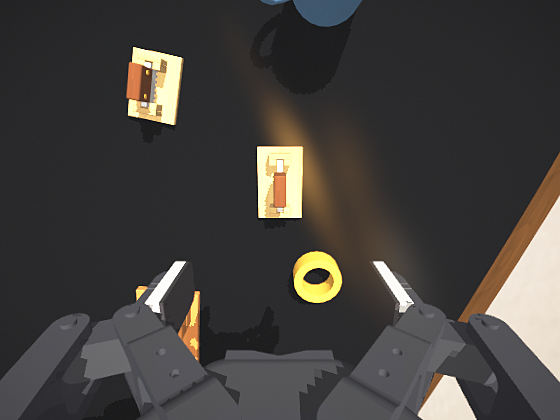

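The wrist view shows the coarse comb in its 56x91 mm stand at (280,185), centre (0.6197, 0.1892), with its thin axis at 19.65°. I'll descend and grasp.

Emit:
apply_moves:
  deltas:
    - [[0.0012,-0.0009,-0.04,0,0,0.1,0],[0,0,-0.04,0,0,0,0],[0,0,-0.04,0,0,0,0],[0,0,-0.03,0,0,0,0],[0,0,-0.025,0,0,0,0],[0,0,-0.02,0,0,0,0],[0,0,-0.01,0,0,0,0],[0,0,0,0,0,0,0],[0,0,0,0,0,0,120],[0,0,0,0,0,0,160],[0,0,0,0,0,0,200],[0,0,0,0,0,0,255],[0,0,0,0,0,0,255],[0,0,0,0,0,0,255],[0,0,0,0,0,0,255],[0,0,0,0,0,0,255]]

```text
time_s: 3.95
ee_pos: [0.6208, 0.1888, 0.0266]
tcp_rot: [[-0.336, 0.942, 0.0], [0.942, 0.336, 0.0], [-0.0, 0.0, -1.0]]
ft_force: [-0.5, -0.8, 5.0]
finger_gap: 0.0131
grip_force: 60.6
```

Emit:
apply_moves:
  deltas:
    - [[0,0,0.01,0,0,0,255],[0,0,0.02,0,0,0,255],[0,0,0.04,0,0,0,255],[0,0,0.05,0,0,0,255],[0,0,0.0534,0,0,0,255],[-0.0075,-0.045,0,0,0,-0.69,255],[-0.0075,-0.045,0,0,0,-0.69,255],[-0.0075,-0.045,0,0,0,-0.69,255],[-0.0075,-0.045,0,0,0,-0.69,255],[-0.0075,-0.045,0,0,0,-0.69,255],[-0.0075,-0.045,0,0,0,-0.69,255],[-0.0075,-0.045,0,0,0,-0.69,255],[-0.0075,-0.045,0,0,0,-0.69,255],[0,0,0,0,0,0,255],[0,0,0,0,0,0,255],[0,0,0,0,0,0,255]]

```text
time_s: 5.95
ee_pos: [0.5608, -0.1702, 0.2001]
tcp_rot: [[-0.246, 0.969, 0.0], [0.969, 0.246, 0.0], [0.0, 0.0, -1.0]]
ft_force: [0.2, 0.0, -0.8]
finger_gap: 0.0133
grip_force: 59.8
```

```bash
python3 - <<'E'
from h import *
i,d,M,k=snap('wrist','w2.png'); s=arm.get_state();print(s['time_s'],s['ee_pos'],s['tcp_rot'],s['ft_force'],s['finger_gap'])
P=cloud(d,M,k)
n=(np.hypot(P[...,0]-.55,P[...,1]+.133)<.15)
for lo,hi in [(.062,.085),(.004,.014),(.074,.085)]:
    m=(n&(P[...,2]>lo)&(P[...,2]<hi)).astype(np.uint8)
    _,L,S,C=cv2.connectedComponentsWithStats(m); j=1+np.argmax(S[1:,4]); q=P[L==j]
    r=cv2.minAreaRect((q[:,:2]*1000).astype(np.float32)); u,sv,vt=np.linalg.svd(q[:,:2]-q[:,:2].mean(0),full_matrices=False)
    print(lo,len(q),S[j],r,q.mean(0),np.degrees(np.arctan2(vt[0,1],vt[0,0])))
E
```

```text
6.0 [ 0.56081622 -0.17007635  0.19997804] [[-2.45782376e-01  9.69325025e-01  1.42832743e-04]
 [ 9.69325033e-01  2.45782364e-01  9.50832881e-05]
 [ 5.70608413e-05  1.61821150e-04 -9.99999985e-01]] [ 0.16525376 -0.26356563 -1.82801121] 0.012932044613178177
0.062 6731 [ 256   21   44  218 6731] ((546.3971557617188, -115.33401489257812), (39.467376708984375, 193.90184020996094), 13.914320945739746) [ 0.54354677 -0.10384164  0.07359293] -76.4342931792945
0.004 3420 [ 291   31   33  226 3420] ((580.3685302734375, -125.5496826171875), (29.76072883605957, 247.80503845214844), 13.749701499938965) [ 0.58019246 -0.11384875  0.01278749] 104.28052406263501
0.074 2786 [ 260   70   35  153 2786] ((548.4492797851562, -123.60760498046875), (30.657209396362305, 135.5662841796875), 13.7894287109375) [ 0.54807698 -0.12319949  0.07731498] -77.19937014056248
```

View pics/w2.png

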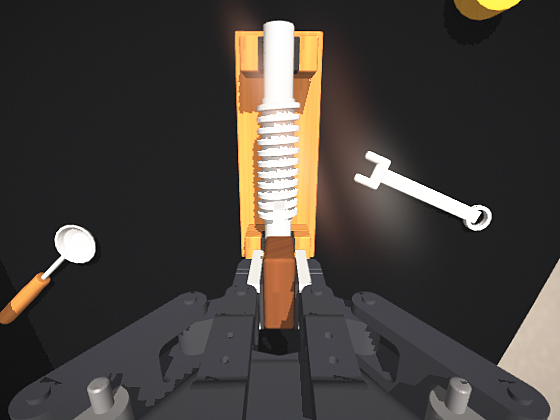

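The wrist view shows the crests at rows 100–220, columns 258–300, and the comb hanging at (280,280). I'll get the axis line, the middle and the groove phase from the depth.

```bash
python3 - <<'E'
from h import *
i,d,M,k=load('w2.png'); P=cloud(d,M,k)
a=np.radians(103.9); ey=np.array([np.cos(a),np.sin(a)]); ex=np.array([ey[1],-ey[0]]); o=np.array([.5507,-.1326])
X=(P[...,:2]-o)@ex; S=(P[...,:2]-o)@ey; Z=P[...,2]
rows=np.arange(420)[:,None]+0*X
ok=(rows<225)&(np.abs(X)<.04)
# lateral: silhouette of spindle z>.062 by s-bin: midpoint, and top-fit
for s in np.arange(-.05,.09,.01):
    m=ok&(np.abs(S-s)<.005)&(Z>.066)&(Z<.09); x=X[m]
    if m.sum()>20:
        x2=X[ok&(np.abs(S-s)<.005)&(Z>.07)&(Z<.09)]
        c=np.polyfit(X[m],Z[m],2)
        print('%.3f n%d mid %.4f mid2 %.4f apex %.4f zmax %.4f'%(s,m.sum(),(x.min()+x.max())/2,(x2.min()+x2.max())/2,-c[1]/2/c[0],np.percentile(Z[m],98)))
xc=np.nanmedian(X[ok&(Z>.076)&(Z<.09)]); print('xc',xc)
m=ok&(np.abs(X-xc)<.008)&(Z>.06)&(Z<.09)
b=np.round(np.arange(-.065,.07,.001),4)
print([(round(s*1000),round(1000*np.mean(Z[m&(np.abs(S-s)<.0007)]),1)) for s in b if (m&(np.abs(S-s)<.0007)).any()])
hsv=cv2.cvtColor(i,cv2.COLOR_RGB2HSV)
om=(hsv[...,0]<25)&(hsv[...,1]>120)&(hsv[...,2]>120)&ok
for nm,mm in [('base',om&(Z<.02)),('saddle',om&(Z>.045)&(Z<.06))]:
    q=mm&np.isfinite(Z); print(nm,np.median(Z[q]),X[q].min(),X[q].max(),S[q].min(),S[q].max())
# thread crest ends along silhouette, brightness profile
g=cv2.cvtColor(i,cv2.COLOR_RGB2GRAY)
E
```

```text
-0.050 n223 mid -0.0002 mid2 -0.0002 apex -0.0000 zmax 0.0802
-0.040 n248 mid -0.0003 mid2 -0.0002 apex 0.0000 zmax 0.0801
-0.030 n365 mid -0.0003 mid2 0.0002 apex -0.0000 zmax 0.0810
-0.020 n362 mid 0.0002 mid2 0.0002 apex 0.0002 zmax 0.0812
-0.010 n372 mid 0.0002 mid2 0.0002 apex -0.0000 zmax 0.0812
0.000 n382 mid 0.0002 mid2 -0.0003 apex -0.0001 zmax 0.0810
0.010 n408 mid -0.0005 mid2 0.0005 apex 0.0001 zmax 0.0813
0.020 n395 mid 0.0001 mid2 0.0001 apex 0.0000 zmax 0.0813
0.030 n431 mid -0.0000 mid2 0.0000 apex 0.0001 zmax 0.0812
0.040 n431 mid -0.0000 mid2 -0.0000 apex 0.0002 zmax 0.0813
0.050 n427 mid 0.0005 mid2 -0.0000 apex -0.0004 zmax 0.0814
0.060 n331 mid -0.0001 mid2 -0.0001 apex 0.0000 zmax 0.0753
0.070 n347 mid 0.0003 mid2 -0.0001 apex 0.0001 zmax 0.0751
0.080 n363 mid 0.0003 mid2 0.0002 apex 0.0000 zmax 0.0750
0.090 n371 mid -0.0002 mid2 0.0002 apex 0.0001 zmax 0.0752
xc -0.000294085891613146
[(-62, np.float64(71.1)), (-61, np.float64(72.4)), (-60, np.float64(72.7)), (-59, np.float64(74.1)), (-58, np.float64(74.2)), (-57, np.float64(74.1)), (-56, np.float64(74.0)), (-54
[... 2525 characters left out ...]
, (50, np.float64(79.9)), (51, np.float64(76.9)), (52, np.float64(75.2)), (53, np.float64(75.1)), (54, np.float64(75.6)), (55, np.float64(75.0)), (56, np.float64(73.5)), (57, np.float64(73.4)), (58, np.float64(73.1)), (59, np.float64(74.0)), (60, np.float64(73.7)), (61, np.float64(73.6)), (62, np.float64(73.3)), (63, np.float64(73.5)), (64, np.float64(73.6)), (65, np.float64(73.5)), (66, np.float64(73.5)), (67, np.float64(73.3)), (68, np.float64(73.5)), (69, np.float64(73.6))]
base 0.012962598243520473 -0.03999733001970866 0.039999310295562404 -0.0825364346263255 0.12679345277579598
saddle 0.05588713216927291 -0.034525201241997934 0.03542553773560306 -0.051656742070826774 0.10917663900341588
```

```bash
python3 - <<'E'
from h import *
for f,ee,th in [('w2.png',np.array([.5608,-.1701]),104.23)]:
    i,d,M,k=load(f); P=cloud(d,M,k)
    a=np.radians(th); ey=np.array([np.cos(a),np.sin(a)]); ex=np.array([ey[1],-ey[0]])
    X=(P[...,:2]-ee)@ex; S=(P[...,:2]-ee)@ey; Z=P[...,2]
    hsv=cv2.cvtColor(i,cv2.COLOR_RGB2HSV); w=(hsv[...,0]<20)&(hsv[...,1]>90)&(np.abs(X)<.02)&(np.abs(S)<.06)
    t=w&(Z>.15); print(t.sum(),np.percentile(Z[t],[1,25,50,75,99]))
    top=w&(Z>np.percentile(Z[t],95)-.003)
    v,u=np.nonzero(top); print('px',u.min(),u.max(),v.min(),v.max())
    print('X',X[top].min(),X[top].max(),'S',S[top].min(),S[top].max(),np.median(Z[top]))
    q=np.c_[X[top],S[top]].astype(np.float32)*1000; print(cv2.minAreaRect(q))
    fr=w&(Z>.19)&(Z<.225); print('front face S',np.median(S[fr]),fr.sum(), Z[fr].min())
    # steel blade end below block
    st=(hsv[...,1]<60)&(np.abs(X)<.01)&(S>.02)&(S<.045)&(Z>.16)&(Z<.22); 
    if st.sum(): print('blade',st.sum(),np.percentile(S[st],[50,98]),Z[st].min(),Z[st].max(),X[st].mean())
E
```

```text
2821 [0.20729276 0.23090796 0.23200949 0.23252933 0.23360987]
px 263 295 255 328
X -0.006335509700185567 0.007476631231353516 S -0.016750755484502375 0.019766806265722275 0.2322409752837469
((0.5775561332702637, 1.5092487335205078), (13.812522888183594, 36.513240814208984), 0.04212108254432678)
front face S 0.018864838756541893 466 0.20555043376130114
blade 379 [0.02833362 0.03222324] 0.1861073427305835 0.20604587181344194 0.0004110461348628219
```

Comb in hand is centred +1.2 mm along the tool, with the tips 18 mm below the TCP. The nearest groove is at s≈+3.3 mm. I'll move over it and come down to just above.

Emit:
apply_moves:
  deltas:
    - [[-0.0037,0.0131,-0.01,0,0,-0.1,255],[-0.0037,0.0131,-0.01,0,0,-0.1,255],[-0.0037,0.0132,-0.01,0,0,-0.1,255],[0,0,-0.02,0,0,0,255],[0,0,-0.02,0,0,0,255],[0,0,-0.015,0,0,0,255],[0,0,-0.007,0,0,0,255],[0,0,0,0,0,0,255],[0,0,0,0,0,0,255],[0,0,0,0,0,0,255]]

```text
time_s: 7.25
ee_pos: [0.5499, -0.132, 0.1083]
tcp_rot: [[-0.239, 0.971, 0.001], [0.971, 0.239, -0.0], [-0.001, 0.001, -1.0]]
ft_force: [-0.8, 1.0, -0.3]
finger_gap: 0.0131
grip_force: 59.8
```

```bash
python3 - <<'E'
from h import *
s=arm.get_state();print(s['time_s'],s['ee_pos'],s['ft_force'],s['ft_torque'])
i,d,M,k=snap('side','s1.png'); cv2.imwrite('pics/s1c.png',cv2.resize(i[180:300,250:390,::-1],None,fx=5,fy=5,interpolation=cv2.INTER_CUBIC))
E
```

```text
7.25 [ 0.54992655 -0.13200228  0.10834592] [-0.77097046  1.04331527 -0.27719019] [-0.00812212 -0.02235074  0.02502009]
```

View pics/s1c.png

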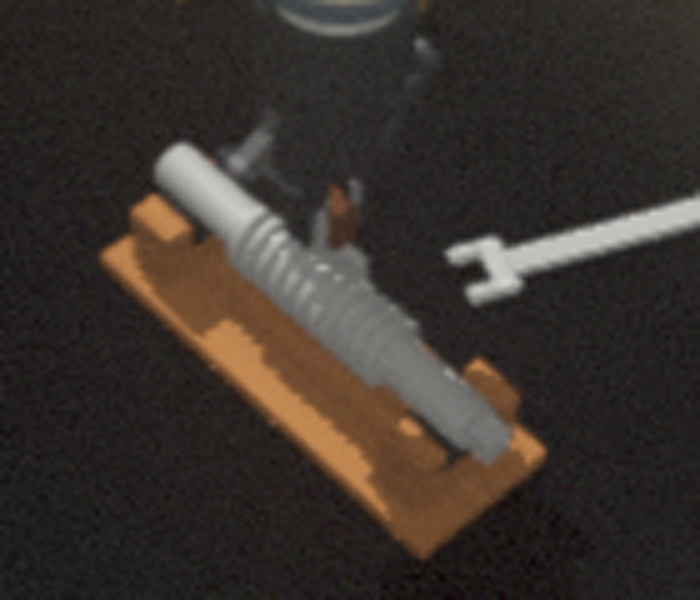

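The side crop shows the comb above the thread at about (340,230). I'll check the alignment in the wrist view directly.

```bash
python3 - <<'E'
from h import *
a=np.radians(103.9); ey=np.array([np.cos(a),np.sin(a)]); ex=np.array([ey[1],-ey[0]]); o=np.array([.5507,-.1326])
for n in range(4):
    st=arm.get_state(); i,d,M,k=snap('wrist','w3.png'); P=cloud(d,M,k)
    e=(st['ee_pos'][:2]-o); 
    X=(P[...,:2]-o)@ex; S=(P[...,:2]-o)@ey; Z=P[...,2]
    hsv=cv2.cvtColor(i,cv2.COLOR_RGB2HSV); w=(hsv[...,0]<20)&(hsv[...,1]>90)&(np.abs(X)<.02)&(np.abs(S)<.06)&(Z>.1)
    top=w&(Z>np.percentile(Z[w],90)-.003); fr=w&(Z>.11)&(Z<.13)
    bl=(hsv[...,1]<60)&(np.abs(X)<.005)&(S>.025)&(S<.045)&(Z>.093)&(Z<.115)
    m=(np.abs(X)<.006)&(Z>.06)&(Z<.084)&(S>.036)&(S<.056)
    b=np.arange(.036,.057,.001)
    print('ee s,x,z',e@ey,e@ex,st['ee_pos'][2],'top S',S[top].min(),S[top].max(),'X',X[top].min(),X[top].max(),'Z',np.median(Z[top]),'front',np.median(S[fr]),'blade',bl.sum(),np.percentile(S[bl],[50,95]) if bl.any() else 0)
    if n==3: print([(round(s*1000),round(1000*np.mean(Z[m&(np.abs(S-s)<.0007)]),1)) for s in b if (m&(np.abs(S-s)<.0007)).any()])
E
```

```text
ee s,x,z 0.0008010319635461453 -0.0006375275650688259 0.10830512240913208 top S -0.015355786463798267 0.020547538497074053 X -0.019212959573897924 0.019890568865454233 Z 0.14046547754397795 front 0.019755745059559057 blade 288 [0.03132203 0.03299909]
ee s,x,z 0.0008150480443517541 -0.0007429623549322262 0.10821401276791959 top S -0.0155683225111655 0.020384682563147627 X -0.01904004609544053 0.01985843521419485 Z 0.14036766893083125 front 0.01978521931437655 blade 289 [0.03133055 0.03305317]
ee s,x,z 0.0008809372115584793 -0.0008089345581425427 0.10811322820622997 top S -0.015272269220456419 0.020513501945076715 X -0.019352674338039905 0.01963130942828914 Z 0.14027526303026341 front 0.019868074687200754 blade 291 [0.03145824 0.03314598]
ee s,x,z 0.0009001338922937797 -0.0008382860285045806 0.10802199542205454 top S -0.015186000121351705 0.020775794481510408 X -0.0194484665819871 0.019743456247635346 Z 0.14016595676166485 front 0.01987672413641301 blade 288 [0.03133097 0.0331247 ]
[(36, np.float64(80.6)), (37, np.float64(80.6)), (38, np.float64(80.3)), (39, np.float64(80.5)), (40, np.float64(79.8)), (41, np.float64(77.5)), (42, np.float64(75.5)), (43, np.float64(75.3)), (44, np.float64(75.5)), (45, np.float64(76.0)), (46, np.float64(78.9)), (47, np.float64(80.3)), (48, np.float64(80.3)), (49, np.float64(80.2)), (50, np.float64(79.7)), (51, np.float64(77.4)), (52, np.float64(75.7)), (53, np.float64(75.6)), (54, np.float64(75.5)), (55, np.float64(75.0)), (56, np.float64(74.2))]
```

Emit:
apply_moves:
  deltas:
    - [[-0.0001,0.0013,-0.004,0,0,0,255],[0,0,-0.003,0,0,0,255],[0,0,-0.002,0,0,0,255],[0,0,-0.001,0,0,0,255],[0,0,-0.0005,0,0,0,255],[0,0,-0.0005,0,0,0,255],[0,0,-0.0005,0,0,0,255],[0,0,0,0,0,0,255],[0,0,0,0,0,0,255],[0,0,0,0,0,0,255]]

```text
time_s: 8.75
ee_pos: [0.5494, -0.1305, 0.0962]
tcp_rot: [[-0.239, 0.971, 0.0], [0.971, 0.239, 0.0], [-0.0, 0.0, -1.0]]
ft_force: [0.2, 0.0, -1.2]
finger_gap: 0.0129
grip_force: 59.8
```

No contact force at 0.0962, where riding on the crests would give about 5 N, so the teeth have entered. I'll go on in small steps.

Emit:
apply_moves:
  deltas:
    - [[0,0,-0.0005,0,0,0,255],[0,0,-0.0005,0,0,0,255],[0,0,-0.0005,0,0,0,255],[0,0,0,0,0,0,255],[0,0,0,0,0,0,255],[0,0,0,0,0,0,255]]

```text
time_s: 9.5
ee_pos: [0.5494, -0.1306, 0.0947]
tcp_rot: [[-0.239, 0.971, 0.0], [0.971, 0.239, -0.0], [-0.0, 0.0, -1.0]]
ft_force: [0.1, -0.4, -0.0]
finger_gap: 0.0133
grip_force: 59.8
```

Emit:
apply_moves:
  deltas:
    - [[0,0,-0.0005,0,0,0,255],[0,0,-0.0005,0,0,0,255],[0,0,-0.0005,0,0,0,255],[0,0,0,0,0,0,255],[0,0,0,0,0,0,255],[0,0,0,0,0,0,255]]

```text
time_s: 10.25
ee_pos: [0.5495, -0.1306, 0.0933]
tcp_rot: [[-0.239, 0.971, 0.0], [0.971, 0.239, -0.0], [-0.0, 0.0, -1.0]]
ft_force: [-0.6, 0.7, 2.7]
finger_gap: 0.0132
grip_force: 60.0
```

Emit:
apply_moves:
  deltas:
    - [[0,0,-0.0005,0,0,0,255],[0,0,-0.0004,0,0,0,255],[0,0,0,0,0,0,255],[0,0,0,0,0,0,255],[0,0,0,0,0,0,255],[0,0,0,0,0,0,255]]

```text
time_s: 11.0
ee_pos: [0.5495, -0.1306, 0.0924]
tcp_rot: [[-0.239, 0.971, 0.0], [0.971, 0.239, -0.0], [-0.0, 0.0, -1.0]]
ft_force: [-1.0, 0.6, 4.7]
finger_gap: 0.0131
grip_force: 60.4
```

```bash
python3 - <<'E'
from h import *
a=np.radians(103.9); ey=np.array([np.cos(a),np.sin(a)]); ex=np.array([ey[1],-ey[0]]); o=np.array([.5507,-.1326])
for n in range(4):
    st=arm.get_state(); i,d,M,k=snap('wrist','w4.png'); print(st['time_s'],st['ee_pos'].round(4),st['ft_force'].round(1),st['ft_torque'].round(2))
P=cloud(d,M,k); X=(P[...,:2]-o)@ex; S=(P[...,:2]-o)@ey; Z=P[...,2]
for lo,hi in [(.037,.04),(.046,.05)]:
    m=(np.abs(X)<.006)&(S>lo)&(S<hi)&(Z>.06)&(Z<.09); print('crest z',np.percentile(Z[m],[50,90]))
m=(np.abs(X)<.006)&(S>.06)&(S<.08)&(Z<.09); print('shaft z',np.percentile(Z[m],[50,90,98]))
hsv=cv2.cvtColor(i,cv2.COLOR_RGB2HSV); w=(hsv[...,0]<20)&(hsv[...,1]>90)&(np.abs(X)<.009)&(np.abs(S-.003)<.025)&(Z>.1)
top=w&(Z>np.percentile(Z[w],90)-.003); print('block top z',np.median(Z[top]),S[top].min(),S[top].max(),X[top].min(),X[top].max())
cv2.imwrite('pics/w4c.png',cv2.resize(i[100:340,200:360,::-1],None,fx=2.4,fy=2.4,interpolation=cv2.INTER_CUBIC))
E
```

```text
11.0 [ 0.5495 -0.1306  0.0924] [-1.   0.6  4.7] [-0.01  0.14 -0.  ]
11.05 [ 0.5495 -0.1306  0.0924] [-1.   0.1  3.8] [ 0.08  0.18 -0.09]
11.1 [ 0.5495 -0.1306  0.0924] [-1.2 -0.5  3.5] [ 0.05  0.12 -0.02]
11.15 [ 0.5495 -0.1306  0.0924] [-0.5  0.1  5.5] [ 0.03  0.15 -0.  ]
crest z [0.07876173 0.07971163]
crest z [0.07860436 0.07946453]
shaft z [0.07203449 0.07304813 0.07357846]
block top z 0.12449944567256056 -0.014344284458260397 0.02203375588085424 -0.007018171578387289 0.006395720480268216
```

View pics/w4c.png

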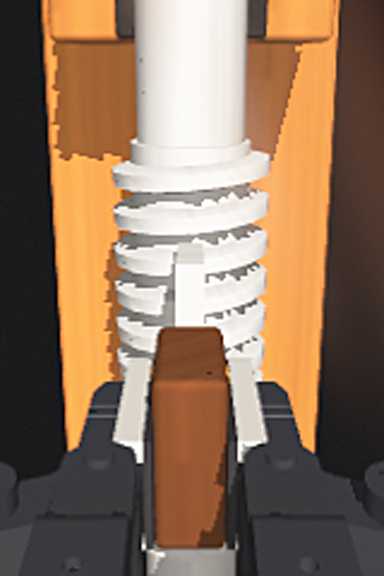

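The crop shows the blade down among the crests, its end at (190,250) and aligned with the spindle. The crests have sunk about 1.4 mm, the force is about 4.5 N and the tips are about 4.3 mm below the crests, so it's seated. Now the hold.

Emit:
apply_moves:
  deltas:
    - [[0,0,0,0,0,0,255],[0,0,0,0,0,0,255],[0,0,0,0,0,0,255],[0,0,0,0,0,0,255],[0,0,0,0,0,0,255],[0,0,0,0,0,0,255],[0,0,0,0,0,0,255],[0,0,0,0,0,0,255],[0,0,0,0,0,0,255],[0,0,0,0,0,0,255],[0,0,0,0,0,0,255],[0,0,0,0,0,0,255],[0,0,0,0,0,0,255],[0,0,0,0,0,0,255],[0,0,0,0,0,0,255],[0,0,0,0,0,0,255],[0,0,0,0,0,0,255],[0,0,0,0,0,0,255]]

```text
time_s: 13.45
ee_pos: [0.5495, -0.1306, 0.0924]
tcp_rot: [[-0.239, 0.971, 0.0], [0.971, 0.239, -0.0], [-0.0, 0.0, -1.0]]
ft_force: [0.2, 0.1, 3.9]
finger_gap: 0.013
grip_force: 60.5
```

Emit:
apply_moves:
  deltas:
    - [[0,0,0.003,0,0,0,255],[0,0,0.0096,0,0,0,255],[0,0,0.025,0,0,0,255],[0,0,0.035,0,0,0,255],[0,0,0.035,0,0,0,255],[0.0088,0.0398,0,0,0,0.725,255],[0.0088,0.0398,0,0,0,0.725,255],[0.0088,0.0398,0,0,0,0.725,255],[0.0088,0.0398,0,0,0,0.725,255],[0.0088,0.0398,0,0,0,0.725,255],[0.0088,0.0398,0,0,0,0.725,255],[0.0088,0.0398,0,0,0,0.725,255],[0.0086,0.04,0,0,0,0.725,255],[0,0,-0.04,0,0,0,255],[0,0,-0.04,0,0,0,255],[0,0,-0.03,0,0,0,255],[0,0,-0.02,0,0,0,255],[0,0,0,0,0,0,255],[0,0,0,0,0,0,255],[0,0,0,0,0,0,255]]

```text
time_s: 15.95
ee_pos: [0.6206, 0.1883, 0.0714]
tcp_rot: [[-0.336, 0.942, 0.002], [0.942, 0.336, 0.001], [-0.0, 0.002, -1.0]]
ft_force: [-0.1, -0.4, -0.6]
finger_gap: 0.013
grip_force: 59.9
```

```bash
python3 - <<'E'
from h import *
a=np.radians(109.65); ey=np.array([np.cos(a),np.sin(a)]); ex=np.array([ey[1],-ey[0]]); o=np.array([.6197,.1892])
for n in range(2):
    st=arm.get_state(); i,d,M,k=snap('wrist','w5.png')
R=st['tcp_rot']; e=st['ee_pos'][:2]-o; print(st['time_s'],st['ee_pos'],'yaw',np.degrees(np.arctan2(R[1,1],R[0,1])),'ee x,s',e@ex*1e3,e@ey*1e3)
P=cloud(d,M,k); X=(P[...,:2]-o)@ex; S=(P[...,:2]-o)@ey; Z=P[...,2]
hsv=cv2.cvtColor(i,cv2.COLOR_RGB2HSV); w=(hsv[...,0]<20)&(hsv[...,1]>90)&(np.abs(X)<.012)&(np.abs(S)<.03)&(Z>.06)
top=w&(Z>np.percentile(Z[w],90)-.003); print('block z',np.median(Z[top]),'S',S[top].min(),S[top].max(),'X',X[top].min(),X[top].max())
m=(np.abs(X)<.045)&(np.abs(S)<.06)&(Z>.004)&(Z<.012); print('stand floor X',X[m].min(),X[m].max(),'S',S[m].max())
m=(np.abs(X)<.03)&(S>.02)&(S<.06)&(Z>.022)&(Z<.034); print('cheeks X',X[m].min(),X[m].max(),'S',S[m].min(),S[m].max(),np.median(Z[m]))
E
```

```text
16.0 [0.62043298 0.18826148 0.07128557] yaw 19.63808063784021 ee x,s 0.374693060762052 -1.1303410820571134
block z 0.10345009986809023 S -0.018610187839596566 0.01829656827654478 X -0.006023462322945936 0.007401449568055492
stand floor X -0.027883635024224467 0.028321282869298536 S 0.04573976497119984
cheeks X -0.012569437176875455 0.013054148446392905 S 0.02507128006189858 0.03865504462575571 0.02878470606391348
```

Emit:
apply_moves:
  deltas:
    - [[-0.0005,-0.0002,-0.01,0,0,0,255],[0,0,-0.01,0,0,0,255],[0,0,-0.004,0,0,0,255],[0,0,-0.002,0,0,0,255],[0,0,-0.002,0,0,0,255],[0,0,-0.002,0,0,0,255],[0,0,0,0,0,0,255]]

```text
time_s: 16.92
ee_pos: [0.6191, 0.1879, 0.0399]
tcp_rot: [[-0.336, 0.942, -0.0], [0.942, 0.336, -0.0], [-0.0, -0.0, -1.0]]
ft_force: [-0.4, -0.1, -0.6]
finger_gap: 0.0132
grip_force: 59.9
```

Emit:
apply_moves:
  deltas:
    - [[0,0,-0.003,0,0,0,255],[0,0,-0.003,0,0,0,255],[0,0,-0.003,0,0,0,255],[0,0,-0.002,0,0,0,255],[0,0,-0.002,0,0,0,255],[0,0,-0.001,0,0,0,255],[0,0,0,0,0,0,255],[0,0,0,0,0,0,255]]

```text
time_s: 17.92
ee_pos: [0.6192, 0.1879, 0.0266]
tcp_rot: [[-0.336, 0.942, 0.0], [0.942, 0.336, 0.0], [-0.0, 0.0, -1.0]]
ft_force: [-1.0, -0.9, 5.5]
finger_gap: 0.0134
grip_force: 60.9
```

Floor contact at z = 0.0266, the same as at the grasp. I'll release and retreat.

Emit:
apply_moves:
  deltas:
    - [[0,0,0.0005,0,0,0,255],[0,0,0,0,0,0,190],[0,0,0,0,0,0,150],[0,0,0,0,0,0,80],[0,0,0,0,0,0,0],[0,0,0,0,0,0,0],[0,0,0,0,0,0,0],[0,0,0,0,0,0,0],[0,0,0,0,0,0,0],[0,0,0.02,0,0,0,0],[0,0,0.04,0,0,0,0],[0,0,0.05,0,0,0,0],[0,0,0.05,0,0,0,0],[0,0,0.04,0,0,0,0],[0,0,0,0,0,0,0],[0,0,0,0,0,0,0],[0,0,0,0,0,0,0]]

```text
time_s: 20.05
ee_pos: [0.6182, 0.1876, 0.2253]
tcp_rot: [[-0.336, 0.942, -0.002], [0.942, 0.336, -0.001], [0.0, -0.002, -1.0]]
ft_force: [0.2, -0.9, -0.3]
finger_gap: 0.0855
grip_force: 0.0
```

```bash
python3 - <<'E'
from h import *
i,d,M,k=snap('wrist','w6.png'); s=arm.get_state();print(s['time_s'],s['ee_pos'],s['ft_force'],s['finger_gap'])
P=cloud(d,M,k)
for lo,hi in [(.05,.07),(.004,.014)]:
    m=(np.abs(P[...,2]-(lo+hi)/2)<(hi-lo)/2)&(np.hypot(P[...,0]-.62,P[...,1]-.189)<.06)
    q=P[m]; print(lo,len(q),np.median(q[:,2]),cv2.minAreaRect((q[:,:2]*1000).astype(np.float32)))
cv2.imwrite('pics/w6c.png',cv2.resize(i[120:250,210:350,::-1],None,fx=4,fy=4))
E
```

```text
20.1 [0.61832063 0.18761746 0.22516835] [-0.03917519  1.08403229 -0.8638448 ] 0.08574378006057135
0.05 429 0.058756233542463066 ((619.358642578125, 189.28456115722656), (13.256093978881836, 35.96352005004883), 19.83125114440918)
0.004 2237 0.00896532877912637 ((619.8767700195312, 189.22552490234375), (56.076629638671875, 91.39314270019531), 19.554956436157227)
```

View pics/w6c.png

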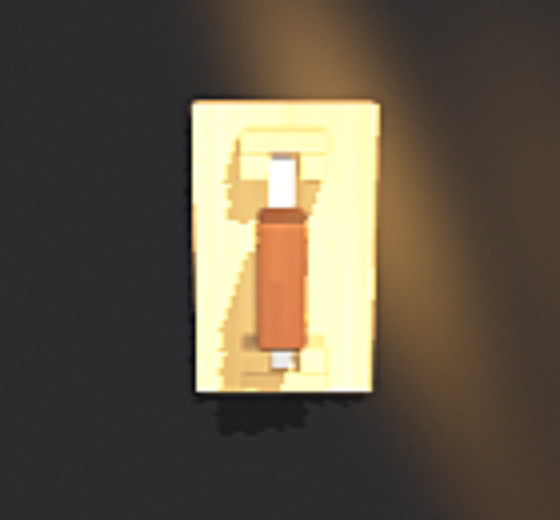

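The comb stands upright in its stand at crop (282,280), with its top at 58.8 mm as at the start. Handing in.

```bash
python3 -c "
from rig import arm
print(arm.hand_in())"
```

```text
the job is handed in; nothing more can be done
None
```

The coarse comb was seated fully home on the spindle thread, held at about 4–5 N for over 2 s, then put back upright in its own stand and released; the job is handed in (about 20 s used, no verdict returned).

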